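Count out three grinding balls on the rocking pocket board

TASK

Count out three grinding balls for the mill on the rocking counting board: push its pocket end all the way down so that the steel balls roll out of the channel and fill all three pockets, then push its channel end all the way down again so that the two left over roll back into the channel. Tip the board only, do not touch the balls, and leave it resting channel end down.

Things in the scene. Friction and masses are not known exactly. Their poses are not given: they have to be found in the camera images.
- board (a joint): tilt of the counting board, rad: 0 = channel end fully down (start, a stop), 0.2 = level, 0.4 = pocket end fully down (a stop). Stiff pivot (1.5 N on a tab moves it): it stays where left. The board is a plain grey open tray, 158 x 74 mm, walls 22 mm above its floor, pivoted at mid-length 60 mm above the bench on a fixed dark base with two aluminium cheeks, turned any way round
- pocket_b (a point): on the board: centre of a ball seated in the middle pocket. Axes move with the board: x from channel end to pocket end, y along the row, z up from the floor. Three pockets, 18 (x) by 19 to 20 (y) mm, 8.5 mm deep, 22 mm pitch, against the end wall, each at the foot of a 45 mm lane between 10 mm high fins; a ball sinks half-way and stays when tipped back. The channel is the sloping bay at the other end, 106 to 141 mm toward -x
- pocket_a (a point): the same for the pocket 22 mm toward -y of the middle one
- pocket_c (a point): the same for the pocket 22 mm toward +y of the middle one
- pocket_tab (a point): pressing point on top of the flat thumb tab at the pocket end of the board, 107 mm from the pivot, 28 mm outside the end wall (22 mm higher than the tab); tab 51 mm long, 44 mm wide, 8 mm thick. 81 mm above the bench when the channel end is down, 39 mm when the pocket end is down; it moves nearly straight up and down. Axes: the board's
- channel_tab (a point): the same pressing point on the like tab at the channel end, 107 mm from the pivot on the other side: 39 mm above the bench at the start, 81 mm when the pocket end is down. Axes: the board's
- ball1: one of five identical plain steel grinding balls, 16 mm diameter, 17 g, lying in the board's channel at the start; origin at its centre. Which ball ends in which pocket does not matter
- ball2: one of five identical plain steel grinding balls, 16 mm diameter, 17 g, lying in the board's channel at the start; origin at its centre. Which ball ends in which pocket does not matter
- ball3: one of five identical plain steel grinding balls, 16 mm diameter, 17 g, lying in the board's channel at the start; origin at its centre. Which ball ends in which pocket does not matter
- ball4: one of five identical plain steel grinding balls, 16 mm diameter, 17 g, lying in the board's channel at the start; origin at its centre. Which ball ends in which pocket does not matter
- ball5: one of five identical plain steel grinding balls, 16 mm diameter, 17 g, lying in the board's channel at the start; origin at its centre. Which ball ends in which pocket does not matter

How it is judged:
By the outcome, as a careful person would: the job done as asked, in the order asked, and still so for the second after the job is handed in, with the robot touching nothing.
It also fails if it takes over 40 s, if anything falls off the work surface, if the arm or the gripper's body presses on something with over 40 N, if the wrist force passes 120 N, or if a joint passes its speed limit or range.

ROBOT

A 7-joint arm with a two-finger parallel gripper is mounted at the origin on a cart in front of the work surface, level with it; the furniture and walls round the work are solid. World frame = base frame: x ahead of the robot, y to its left, z up, the work surface at z = 0. Lengths are in m, angles in rad, forces in N, time in s.
With the tool pointing down it reaches from about 0.425 to 0.975 m from the base axis. Payload 16.7 kg.
Tool frame: the origin (TCP) lies at the very end of the fingers, on their centre line; the grasp point (between the pads) lies robot.tcp_to_grasp behind it (robot.tcp_to_grasp is the distance from the TCP to the grasp point, in m); z points along the fingers, y is the line along which they close (so a half turn about z gives the same grasp; the last joint's range is limited). The gripper opens to 85 mm and grips with 20 to 120 N. Pads are 22 mm wide; open, the fingers measure 114 mm over their backs; the gripper's body (76 mm by 85 mm) begins 54 mm behind the grasp point. The pads swing forward as they close: fully open they stand 13 mm farther back than shut.
Start: joints at [-1.462, 0.426, 0.074, 1.606, -0.034, 1.111, -0.067], TCP at [0.173, 0.652, 0.231] pointing down, gripper open.
Joint ranges: [-2.85, 2.85], [-0.5, 2.14], [-1.23, 1.37], [0.21, 2.46], [-1.02, 4.16], [0.16, 2.05], [-2.73, 2.73]. Speed limits (rad/s): [1.89, 1.89, 2.39, 2.39, 3.01, 3.01, 3.01].

INTERFACE

Orientations are given as a unit quaternion [w, x, y, z].
In Python, from rig import robot, vision gives the robot as it stands.
- The arm moves only by the tool move_arm, never from a script. Its argument "rows" is a list of rows, each an object with "dp": the shift along the tool's x, y, z in units of 0.2 m (1.0 is 0.2 m), a list of three; "yaw": the turn about the tool's z in units of 60 degrees (1.0 is 60 degrees); "fingers": the opening, from -1 (shut) to 1 (fully open). A call has 1 to 5 rows; each row is the pose to reach, as a shift and turn from the pose commanded when the call began, along the tool's axes at that moment; what a row does not reach only later rows make up. A row lasts 1/10 s, in which the tool goes at most 50 mm and 8.59 degrees, less where a joint would pass 70% of its speed; a pose out of reach is approached as far as the arm can. A call with a number of a shift or a turn outside -1 to 1 is refused whole. A call with a gripper value outside its range is refused whole. The fingers move at their own pace and stop on an object; "squeeze" is the grip in N (left out, the last holds). Time passes only in rows, so rows that repeat a pose let the fingers close. It gives the time, the measured TCP pose, the force, the opening and the grip force at its end, in the units of the state.
- robot.get_state(): the state, without advancing time (a new reading comes with each control period).
- vision.read_camera(name): name is "scene" or "top" or "wrist"; returns a dict with "image" (420x560x3 uint8, red, green, blue), "intrinsics" (3x3 intrinsics, pixels), "k1" (the pictures are not rectified: a ray, as slopes to the right and down, at radius r is drawn at 1 + k1 r^2 times it, then the intrinsics apply), "R" (3x3) and "t" (3): a world point X has camera coordinates R X + t. Camera axes: x right, y down, z forward; pixel columns grow to the right and rows downward; lengths in m; the calibration is good to about 2 mm. A picture is of the moment at which its call begins. There is no depth.
- robot.hand_in(): hands the job in; it is judged then, once.
The state is a dict: "clock": time; "joint_positions": joint angles; "joint_velocities": joint speeds; "joint_efforts": joint torques, N m; "eef_pos": TCP position; "eef_rot": TCP orientation; "contact_force": force on the tool from outside, world axes, zero at the start; "moment": the same for the moment, N m; "grip_width": finger opening in m; "grasp_force": force on a finger pad.
Only numpy, scipy, OpenCV 4.12 (cv2) and the standard library are available. Lean on these libraries where they do the work, as an engineer would, in place of code of your own. Each camera call takes 0.05 s, during which the arm holds its last target. There are 200 camera calls.

## Working session

There is one attempt and no reset: what is moved stays moved. The work goes in short steps, Python scripts to look and compute and a tool call to move; the robot and the scene stay as the last step left them, time stands still between calls to the robot, and variables do not carry over. Pictures are saved under pics/ and viewed, at most 10 in all, crops included, and the job is handed in when it is done.

Besides the shell and the picture viewer there is one more tool, called by a JSON object that holds its "api" and its "payload", one argument or row to a line. move_arm: Moves the arm, as the interface text tells. Shifts and turns lie within -1 to 1; 1 stands for 0.2 m of shift or 60 degrees of turn. Its arguments: {"type":"object","properties":{"rows":{"type":"array"},"squeeze":{"type":"number"}},"required":["rows"]}

```bash
mkdir -p pics; cat > h.py <<'E'
import numpy as np, cv2
from rig import robot, vision
def snap(n,f):
    c=vision.read_camera(n); cv2.imwrite(f,c["image"][:,:,::-1]); np.savez(f[:-4]+'.npz',**{k:np.array(v) for k,v in c.items()}); return c
def ray(c,u,v):
    K=np.array(c["intrinsics"]);d=np.array([(u-K[0,2])/K[0,0],(v-K[1,2])/K[1,1]]);s=d.copy()
    for _ in range(30): s=d/(1+float(c["k1"])*(s@s))
    R=np.array(c["R"]);return -R.T@np.array(c["t"]), R.T@np.array([s[0],s[1],1])
def onz(c,u,v,z):
    o,d=ray(c,u,v); return o+d*(z-o[2])/d[2]
E
python3 - <<'E'
from h import *
a=snap("top","pics/top.png");b=snap("scene","pics/scene.png")
print(robot.get_state())
E
```

```text
{'clock': 0.1, 'joint_positions': array([-1.461504  ,  0.42669921,  0.07382803,  1.60652171, -0.03411046,
        1.11080579, -0.06710626]), 'joint_velocities': array([ 5.26636976e-04, -9.99098785e-04,  2.49902681e-04, -3.27538849e-03,
        6.72537928e-05,  7.11313830e-04,  6.55073156e-04]), 'joint_efforts': array([ 7.10774388e-03, -9.51532173e+01,  3.77119571e+00, -4.64400923e+01,
        1.97019865e-02,  6.57183118e-03, -1.26414369e-05]), 'eef_pos': array([0.172655  , 0.65217118, 0.23066942]), 'eef_rot': array([-4.35011698e-05,  1.29044855e-01,  9.91638583e-01, -5.86204588e-04]), 'contact_force': array([ 0.58726091, -0.8022268 , -0.48053257]), 'moment': array([ 0.09650206, -0.02307066, -0.04492283]), 'grasp_force': 0.0, 'grip_width': 0.08547499583486665}
```

View pics/top.png

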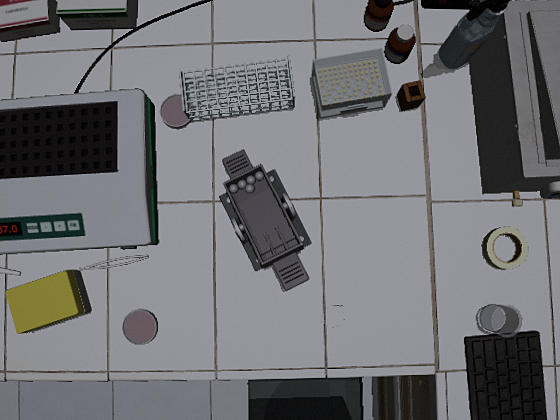

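View pics/scene.png

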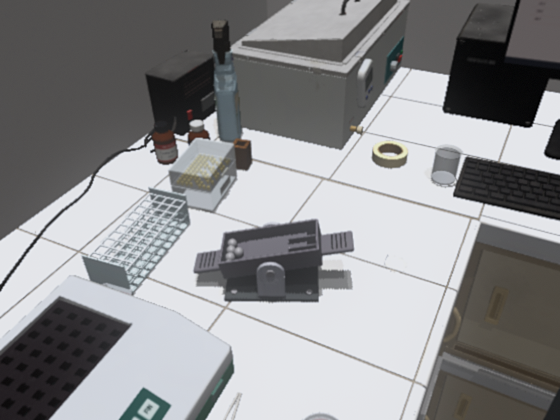

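The top view shows the board at about (264,218). Its channel end, with the balls, is toward (237,163), and the pocket tab is near (291,273). I'll zoom in to measure.

```bash
python3 - <<'E'
from h import *
im=cv2.imread("pics/top.png")[140:300,200:330]
cv2.imwrite("pics/crop.png",cv2.convertScaleAbs(cv2.resize(im,None,fx=3.7,fy=3.7,interpolation=cv2.INTER_CUBIC),alpha=1.5,beta=20))
c=np.load("pics/top.npz")
print(-c["R"].T@c["t"])
for u,v,z in[(291,273,.081),(237,163,.039),(262,218,.06)]: print(onz(c,u,v,z))
E
```

```text
[0.50217815 0.03322839 0.95627628]
[0.50024592 0.03307457 0.081     ]
[0.69310433 0.12191166 0.039     ]
[0.59339822 0.07925869 0.06      ]
```

View pics/crop.png

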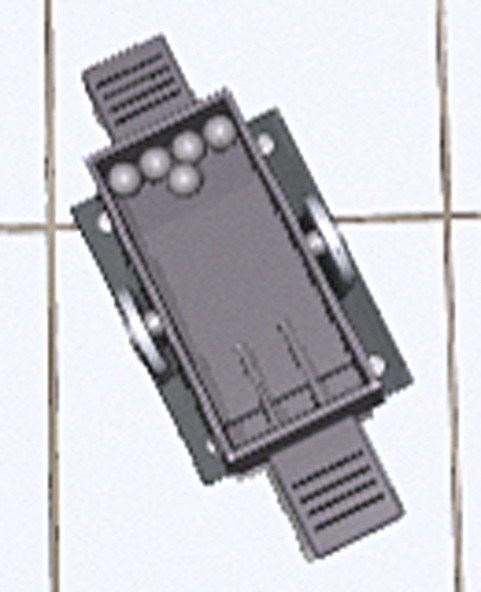

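The crop shows the pocket tab's tip corners at crop (313,558) and (404,513). The channel tab's are at (84,72) and (163,37). All five balls lie in the channel.

```bash
cat >> h.py <<'E'
from scipy.spatial.transform import Rotation as Ro
def rel(p):
    s=robot.get_state();q=s["eef_rot"];R=Ro.from_quat([q[1],q[2],q[3],q[0]])
    return (R.inv().apply(np.array(p)-s["eef_pos"])/.2).round(3)
E
python3 - <<'E'
from h import *
c=np.load("pics/top.npz")
f=lambda a,b,z:onz(c,a/3.7+200-.36,b/3.7+140-.36,z)
P=f(358.5,535.5,.085);C=f(123.5,54.5,.034)
d=(P-C)[:2];L=np.hypot(*d);d/=L
print(P,C,L,d,np.degrees(np.arctan2(d[1],d[0])))
m=(P+C)[:2]/2
pt=m+d*.112;ct=m-d*.112
print("pivot",m,"pt",pt,"ct",ct,robot.tcp_to_grasp)
print(rel([*pt,.2]))
E
```

```text
[0.4817598  0.02465877 0.085     ] [0.70981044 0.12918171 0.034     ] 0.2508627948298444 [-0.90906523 -0.41665382] -155.37649127258126
pivot [0.59578512 0.07692024] pt [0.49396981 0.03025501] ct [0.69760042 0.12358547] 0.0187
[-2.349 -2.595  0.157]
```

{"api": "move_arm", "payload": {
  "rows": [
    {"dp": [-0.78, -0.86, 0], "yaw": 0, "fingers": -1},
    {"dp": [-0.78, -0.86, 0], "yaw": 0, "fingers": -1},
    {"dp": [-0.78, -0.86, 0], "yaw": 0, "fingers": -1},
    {"dp": [-0.78, -0.86, 0], "yaw": 0, "fingers": -1},
    {"dp": [-0.78, -0.86, 0], "yaw": 0, "fingers": -1}
  ]
}}

```text
clock: 0.6
eef_pos: [0.281, 0.4428, 0.2312]
eef_rot: [0.0, 0.13, 0.991, -0.0]
contact_force: [-0.0, -0.2, -0.2]
grip_width: 0.0123
grasp_force: 0.0
```

{"api": "move_arm", "payload": {
  "rows": [
    {"dp": [-0.78, -0.86, 0], "yaw": 0, "fingers": -1},
    {"dp": [-0.78, -0.86, 0], "yaw": 0, "fingers": -1},
    {"dp": [-0.78, -0.86, 0], "yaw": 0, "fingers": -1},
    {"dp": [-0.78, -0.86, 0], "yaw": 0, "fingers": -1},
    {"dp": [-0.78, -0.86, 0], "yaw": 0, "fingers": -1}
  ]
}}

```text
clock: 1.1
eef_pos: [0.3873, 0.2368, 0.2313]
eef_rot: [-0.0, 0.13, 0.991, -0.0]
contact_force: [-0.3, 0.6, -0.5]
grip_width: 0.0003
grasp_force: 0.0
```

```bash
python3 -c "
from h import *
s=robot.get_state();print(s['clock'],s['eef_pos'],s['eef_rot'],s['grip_width'],rel([.494,.0303,.12]))"
```

```text
1.1 [0.3872689  0.23675653 0.23132131] [-2.67922790e-05  1.30298352e-01  9.91474828e-01 -5.95536266e-05] 0.0003419968086503393 [-0.782 -0.859  0.557]
```

{"api": "move_arm", "payload": {
  "rows": [
    {"dp": [-0.78, -0.86, 0.3], "yaw": -0.66, "fingers": -1},
    {"dp": [-0.78, -0.86, 0.3], "yaw": -0.66, "fingers": -1},
    {"dp": [-0.78, -0.86, 0.3], "yaw": -0.66, "fingers": -1},
    {"dp": [-0.78, -0.86, 0.3], "yaw": -0.66, "fingers": -1},
    {"dp": [-0.78, -0.86, 0.3], "yaw": -0.66, "fingers": -1}
  ]
}}

```text
clock: 1.6
eef_pos: [0.4729, 0.0749, 0.183]
eef_rot: [-0.0, -0.16, 0.987, 0.0]
contact_force: [-0.1, 0.1, -0.2]
grip_width: 0.0
grasp_force: 0.0
```

```bash
python3 -c "
from h import *
s=robot.get_state();print(s['clock'],s['eef_pos'],s['eef_rot'],rel([.494,.0303,.1]))"
```

```text
1.6 [0.47289384 0.07485156 0.1830322 ] [-1.37116524e-04 -1.59975463e-01  9.87120949e-01  2.52391290e-04] [-0.03  -0.245  0.415]
```

{"api": "move_arm", "payload": {
  "rows": [
    {"dp": [-0.03, -0.245, 0.2], "yaw": -0.1, "fingers": -1},
    {"dp": [-0.03, -0.245, 0.41], "yaw": -0.1, "fingers": -1},
    {"dp": [-0.03, -0.245, 0.41], "yaw": -0.1, "fingers": -1}
  ]
}}

```text
clock: 1.9
eef_pos: [0.4911, 0.0291, 0.0971]
eef_rot: [-0.004, -0.208, 0.978, -0.001]
contact_force: [0.4, -0.0, -0.5]
grip_width: -0.0002
grasp_force: 0.0
```

```bash
python3 -c "
from h import *
s=robot.get_state();print(s['clock'],s['eef_pos'],s['eef_rot'],s['contact_force'],rel([.494,.0303,.039]))"
```

```text
1.9 [0.49108757 0.02907793 0.09710171] [-3.64966311e-03 -2.07780388e-01  9.78168513e-01 -5.92008812e-04] [ 0.43124525 -0.00164029 -0.47940894] [-0.018 -0.     0.29 ]
```

{"api": "move_arm", "payload": {
  "rows": [
    {"dp": [-0.01, 0, 0.06], "yaw": 0, "fingers": -1},
    {"dp": [-0.01, 0, 0.11], "yaw": 0, "fingers": -1},
    {"dp": [-0.01, 0, 0.16], "yaw": 0, "fingers": -1},
    {"dp": [-0.01, 0, 0.21], "yaw": 0, "fingers": -1},
    {"dp": [-0.01, 0, 0.26], "yaw": 0, "fingers": -1}
  ]
}}

```text
clock: 2.4
eef_pos: [0.4958, 0.0333, 0.0493]
eef_rot: [0.001, -0.209, 0.978, 0.0]
contact_force: [0.5, 1.7, 2.9]
grip_width: 0.0001
grasp_force: 1.5
```

{"api": "move_arm", "payload": {
  "rows": [
    {"dp": [0, 0, 0.02], "yaw": 0, "fingers": -1},
    {"dp": [0, 0, 0.035], "yaw": 0, "fingers": -1},
    {"dp": [0, 0, 0.035], "yaw": 0, "fingers": -1}
  ]
}}

```text
clock: 2.7
eef_pos: [0.4951, 0.0323, 0.0421]
eef_rot: [-0.0, -0.209, 0.978, 0.0]
contact_force: [0.3, 0.6, 0.2]
grip_width: 0.0002
grasp_force: 0.0
```

```bash
python3 - <<'E'
from h import *
s=robot.get_state();print(s['clock'],s['eef_pos'],s['contact_force'])
c=snap("top","pics/t2.png");d=snap("scene","pics/s2.png")
a=cv2.resize(c["image"][140:300,190:330],None,fx=3.5,fy=3.5,interpolation=2);b=cv2.resize(d["image"][200:310,180:370],None,fx=2,fy=2,interpolation=2)
cv2.imwrite("pics/c2.png",cv2.convertScaleAbs(np.hstack([a[:, :400],np.vstack([b,np.zeros((340,380,3),np.uint8)])])[:,:,::-1],alpha=1.5,beta=20))
E
```

```text
2.7 [0.49509697 0.0323139  0.0421201 ] [0.25716654 0.64919157 0.20979223]
```

View pics/c2.png

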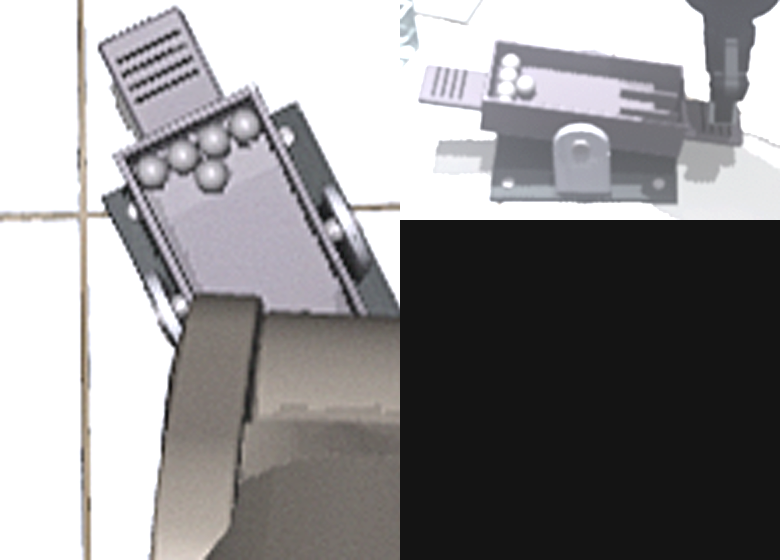

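The board is tipped, but TCP z is 0.042, so it isn't at the stop yet. The balls are still held by the sloping channel. I'll press further.

{"api": "move_arm", "payload": {
  "rows": [
    {"dp": [0, 0, 0.015], "yaw": 0, "fingers": -1},
    {"dp": [0, 0, 0.03], "yaw": 0, "fingers": -1},
    {"dp": [0, 0, 0.03], "yaw": 0, "fingers": -1},
    {"dp": [0, 0, 0.03], "yaw": 0, "fingers": -1}
  ]
}}

```text
clock: 3.2
eef_pos: [0.496, 0.0324, 0.038]
eef_rot: [0.001, -0.209, 0.978, 0.001]
contact_force: [-12.2, -0.0, 48.4]
grip_width: -0.0002
grasp_force: 24.7
```

```bash
python3 - <<'E'
from h import *
d=snap("scene","pics/s3.png")
cv2.imwrite("pics/c3.png",cv2.convertScaleAbs(cv2.resize(d["image"][200:310,180:370],None,fx=4,fy=4,interpolation=2)[:,:,::-1],alpha=1.3))
E
```

```text
(no output)
```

View pics/c3.png

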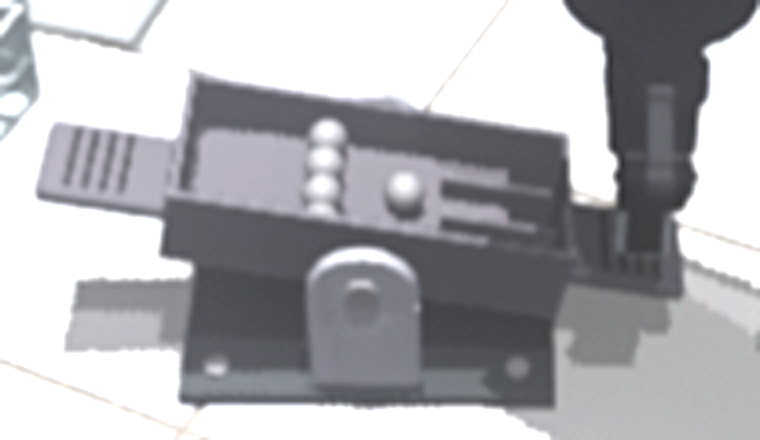

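The board is at the stop (48 N) and the balls are rolling. I'll ease off by 2 mm and wait.

{"api": "move_arm", "payload": {
  "rows": [
    {"dp": [0, 0, -0.01], "yaw": 0, "fingers": -1},
    {"dp": [0, 0, -0.01], "yaw": 0, "fingers": -1},
    {"dp": [0, 0, -0.01], "yaw": 0, "fingers": -1},
    {"dp": [0, 0, -0.01], "yaw": 0, "fingers": -1},
    {"dp": [0, 0, -0.01], "yaw": 0, "fingers": -1}
  ]
}}

```text
clock: 3.75
eef_pos: [0.4958, 0.0325, 0.0388]
eef_rot: [0.0, -0.209, 0.978, 0.0]
contact_force: [-1.7, -0.4, 13.6]
grip_width: 0.0001
grasp_force: 6.9
```

{"api": "move_arm", "payload": {
  "rows": [
    {"dp": [0, 0, 0], "yaw": 0, "fingers": -1},
    {"dp": [0, 0, 0], "yaw": 0, "fingers": -1},
    {"dp": [0, 0, 0], "yaw": 0, "fingers": -1},
    {"dp": [0, 0, 0], "yaw": 0, "fingers": -1},
    {"dp": [0, 0, 0], "yaw": 0, "fingers": -1}
  ]
}}

```text
clock: 4.25
eef_pos: [0.4958, 0.0325, 0.0388]
eef_rot: [0.0, -0.209, 0.978, 0.0]
contact_force: [-2.4, -0.5, 14.2]
grip_width: 0.0002
grasp_force: 6.9
```

{"api": "move_arm", "payload": {
  "rows": [
    {"dp": [0, 0, -0.25], "yaw": 0, "fingers": -1},
    {"dp": [0, 0, -0.5], "yaw": 0, "fingers": -1},
    {"dp": [0, 0, -0.7], "yaw": 0, "fingers": -1},
    {"dp": [0, -0.7, -0.7], "yaw": 0, "fingers": -1},
    {"dp": [0, -0.7, -0.7], "yaw": 0, "fingers": -1}
  ]
}}

```text
clock: 4.75
eef_pos: [0.5374, -0.0582, 0.1799]
eef_rot: [0.002, -0.211, 0.977, 0.001]
contact_force: [1.6, 0.8, 0.1]
grip_width: -0.0001
grasp_force: 0.0
```

```bash
python3 - <<'E'
from h import *
c=snap("top","pics/t4.png");d=snap("scene","pics/s4.png")
a=cv2.resize(c["image"][140:300,210:320],None,fx=3.5,fy=3.5,interpolation=2);b=cv2.resize(d["image"][205:305,190:360],None,fx=2.3,fy=2.3,interpolation=2)
o=np.zeros((560,a.shape[1]+b.shape[1],3),np.uint8);o[:,:a.shape[1]]=a[:560];o[:b.shape[0],a.shape[1]:]=b
cv2.imwrite("pics/c4.png",cv2.convertScaleAbs(o[:,:,::-1],alpha=1.4))
E
```

```text
(no output)
```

View pics/c4.png

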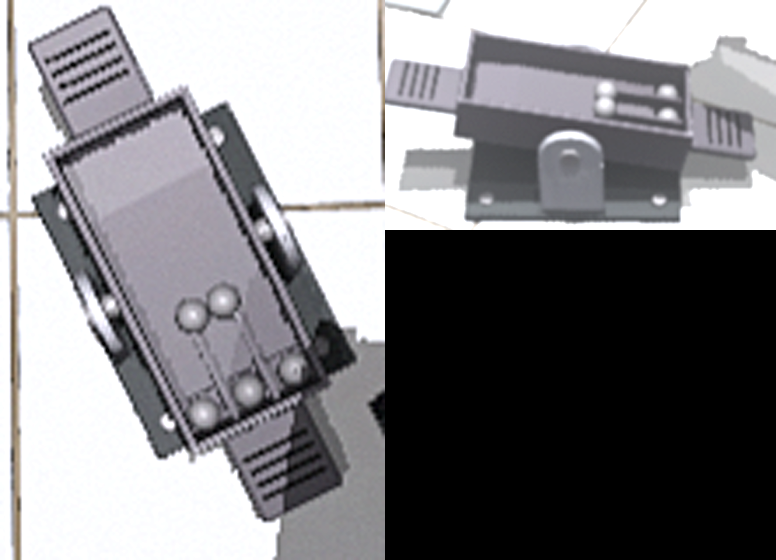

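All three pockets hold a ball, at crop (203,412), (248,390) and (293,370). The two spares rest on the fin ends at (192,315) and (224,300). Next is the channel tab.

```bash
python3 -c "
from h import *
print(rel([.6976,.1236,.16]))"
```

```text
[-1.112  0.54   0.094]
```

{"api": "move_arm", "payload": {
  "rows": [
    {"dp": [-0.95, 0.46, 0], "yaw": 0, "fingers": -1},
    {"dp": [-0.95, 0.46, 0], "yaw": 0, "fingers": -1},
    {"dp": [-0.95, 0.46, 0], "yaw": 0, "fingers": -1},
    {"dp": [-0.95, 0.46, 0], "yaw": 0, "fingers": -1},
    {"dp": [-0.95, 0.46, 0], "yaw": 0, "fingers": -1}
  ]
}}

```text
clock: 5.35
eef_pos: [0.6738, 0.1088, 0.1769]
eef_rot: [-0.0, -0.212, 0.977, 0.001]
contact_force: [-0.5, 0.5, -0.1]
grip_width: 0.0002
grasp_force: 0.0
```

```bash
python3 -c "
from h import *
print(rel([.6976,.1236,.1]))"
```

```text
[-0.139  0.018  0.384]
```

{"api": "move_arm", "payload": {
  "rows": [
    {"dp": [-0.135, 0.02, 0.1], "yaw": 0, "fingers": -1},
    {"dp": [-0.135, 0.02, 0.3], "yaw": 0, "fingers": -1},
    {"dp": [-0.135, 0.02, 0.38], "yaw": 0, "fingers": -1},
    {"dp": [-0.135, 0.02, 0.38], "yaw": 0, "fingers": -1}
  ]
}}

```text
clock: 5.75
eef_pos: [0.693, 0.1166, 0.0996]
eef_rot: [-0.003, -0.209, 0.978, -0.0]
contact_force: [-0.8, -0.7, 0.1]
grip_width: 0.0003
grasp_force: 0.0
```

{"api": "move_arm", "payload": {
  "rows": [
    {"dp": [0, 0, 0.06], "yaw": 0, "fingers": -1},
    {"dp": [0, 0, 0.11], "yaw": 0, "fingers": -1},
    {"dp": [0, 0, 0.16], "yaw": 0, "fingers": -1},
    {"dp": [0, 0, 0.21], "yaw": 0, "fingers": -1},
    {"dp": [0, 0, 0.25], "yaw": 0, "fingers": -1}
  ]
}}

```text
clock: 6.25
eef_pos: [0.6951, 0.1174, 0.0518]
eef_rot: [0.0, -0.209, 0.978, 0.0]
contact_force: [0.2, -1.1, 2.1]
grip_width: -0.0
grasp_force: 1.4
```

{"api": "move_arm", "payload": {
  "rows": [
    {"dp": [0, 0, 0.02], "yaw": 0, "fingers": -1},
    {"dp": [0, 0, 0.035], "yaw": 0, "fingers": -1},
    {"dp": [0, 0, 0.05], "yaw": 0, "fingers": -1},
    {"dp": [0, 0, 0.05], "yaw": 0, "fingers": -1}
  ]
}}

```text
clock: 6.65
eef_pos: [0.6946, 0.1174, 0.0419]
eef_rot: [-0.0, -0.209, 0.978, 0.0]
contact_force: [0.8, 0.1, 0.2]
grip_width: 0.0001
grasp_force: 0.0
```

{"api": "move_arm", "payload": {
  "rows": [
    {"dp": [0, 0, 0.01], "yaw": 0, "fingers": -1},
    {"dp": [0, 0, 0.02], "yaw": 0, "fingers": -1},
    {"dp": [0, 0, 0.02], "yaw": 0, "fingers": -1}
  ]
}}

```text
clock: 6.95
eef_pos: [0.6952, 0.1175, 0.0397]
eef_rot: [0.0, -0.209, 0.978, 0.0]
contact_force: [-7.3, -1.0, 18.1]
grip_width: 0.0004
grasp_force: 8.1
```

At the stop (18 N). I'll hold there, lift straight up, then check.

{"api": "move_arm", "payload": {
  "rows": [
    {"dp": [0, 0, 0.005], "yaw": 0, "fingers": -1},
    {"dp": [0, 0, 0.005], "yaw": 0, "fingers": -1},
    {"dp": [0, 0, 0.005], "yaw": 0, "fingers": -1},
    {"dp": [0, 0, 0.005], "yaw": 0, "fingers": -1},
    {"dp": [0, 0, 0.005], "yaw": 0, "fingers": -1}
  ]
}}

```text
clock: 7.45
eef_pos: [0.6952, 0.1175, 0.0394]
eef_rot: [0.0, -0.209, 0.978, 0.001]
contact_force: [-10.4, -1.3, 28.8]
grip_width: -0.0002
grasp_force: 13.0
```

{"api": "move_arm", "payload": {
  "rows": [
    {"dp": [0, 0, 0], "yaw": 0, "fingers": -1},
    {"dp": [0, 0, 0], "yaw": 0, "fingers": -1},
    {"dp": [0, 0, 0], "yaw": 0, "fingers": -1},
    {"dp": [0, 0, 0], "yaw": 0, "fingers": -1},
    {"dp": [0, 0, 0], "yaw": 0, "fingers": -1}
  ]
}}

```text
clock: 7.95
eef_pos: [0.6952, 0.1175, 0.0394]
eef_rot: [0.0, -0.209, 0.978, 0.001]
contact_force: [-10.5, -1.8, 28.7]
grip_width: -0.0
grasp_force: 13.0
```

{"api": "move_arm", "payload": {
  "rows": [
    {"dp": [0, 0, -0.1], "yaw": 0, "fingers": -1},
    {"dp": [0, 0, -0.3], "yaw": 0, "fingers": -1},
    {"dp": [0, 0, -0.5], "yaw": 0, "fingers": -1},
    {"dp": [0, 0, -0.7], "yaw": 0, "fingers": -1},
    {"dp": [0, 0, -0.7], "yaw": 0, "fingers": -1}
  ]
}}

```text
clock: 8.45
eef_pos: [0.6977, 0.1176, 0.1833]
eef_rot: [0.004, -0.209, 0.978, 0.001]
contact_force: [1.3, -0.5, 0.3]
grip_width: -0.0
grasp_force: 0.0
```

{"api": "move_arm", "payload": {
  "rows": [
    {"dp": [0, -0.95, 0], "yaw": 0, "fingers": -1},
    {"dp": [0, -0.95, 0], "yaw": 0, "fingers": -1},
    {"dp": [0, -0.95, 0], "yaw": 0, "fingers": -1},
    {"dp": [0, -0.95, 0], "yaw": 0, "fingers": -1},
    {"dp": [0, -0.95, 0], "yaw": 0, "fingers": -1}
  ]
}}

```text
clock: 8.95
eef_pos: [0.7732, -0.064, 0.1766]
eef_rot: [-0.0, -0.205, 0.979, -0.002]
contact_force: [-0.4, 0.3, -0.7]
grip_width: -0.0003
grasp_force: 0.0
```

```bash
python3 - <<'E'
from h import *
c=snap("top","pics/t5.png");d=snap("scene","pics/s5.png")
a=cv2.resize(c["image"][140:300,210:320],None,fx=3.5,fy=3.5,interpolation=2);b=cv2.resize(d["image"][205:305,190:360],None,fx=2.3,fy=2.3,interpolation=2)
o=np.zeros((560,a.shape[1]+b.shape[1],3),np.uint8);o[:,:a.shape[1]]=a[:560];o[:b.shape[0],a.shape[1]:]=b
e=cv2.resize(cv2.imread("pics/s..png".replace("s..","scene"))[205:305,190:360,::-1],None,fx=2.3,fy=2.3,interpolation=2)
o[250:250+e.shape[0],a.shape[1]:]=e
cv2.imwrite("pics/c5.png",cv2.convertScaleAbs(o[:,:,::-1],alpha=1.4))
E
```

```text
[ WARN:0@3.388] global loadsave.cpp:275 findDecoder imread_('pics/scenepng'): can't open/read file: check file path/integrity
Traceback (most recent call last):
TypeError: 'NoneType' object is not subscriptable
```

```bash
python3 - <<'E'
import cv2,numpy as np
f=lambda p:cv2.resize(cv2.imread(p)[205:305,190:360],None,fx=2.3,fy=2.3,interpolation=2)
a=cv2.resize(cv2.imread("pics/t5.png")[140:300,210:320],None,fx=3.5,fy=3.5,interpolation=2)
r=np.vstack([f("pics/s5.png"),f("pics/scene.png"),np.zeros((100,391,3),np.uint8)])
cv2.imwrite("pics/c5.png",cv2.convertScaleAbs(np.hstack([a,r]),alpha=1.4))
E
```

```text
(no output)
```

View pics/c5.png

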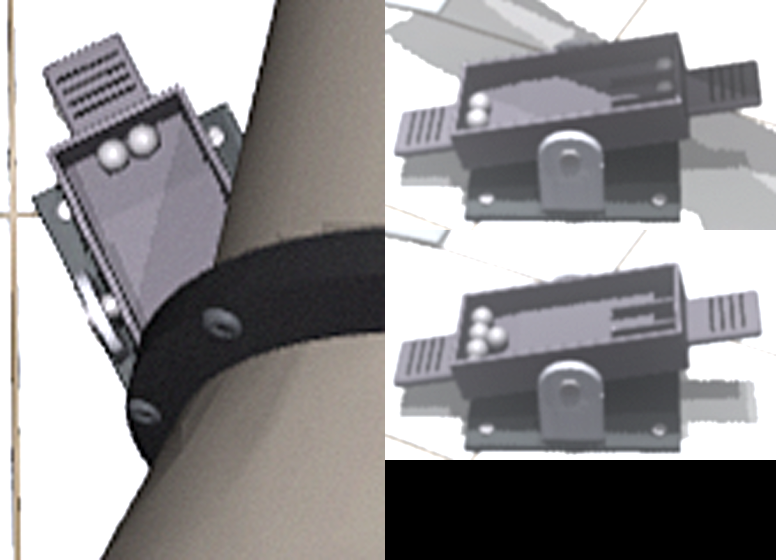

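Two balls are back in the channel, at crop (113,155) and (143,138), and the seated ones are still in their pockets. The board's tilt matches the starting picture and nothing is touching it, so I'm handing in.

```bash
python3 -c "
from rig import robot
print(robot.hand_in())"
```

```text
the job is handed in; nothing more can be done
None
```

I handed in the job with the board resting channel end down and two balls back in the channel: all three pockets were filled when the board was tipped, but the last pictures show only two of them, the third being hidden behind the wall.

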